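# Clear the desk pile into its trays

## Robot

A 6-joint arm with a two-finger parallel gripper is mounted at the origin on the work surface. World frame = base frame: x ahead of the robot, y to its left, z up, the work surface at z = 0. Lengths are in m, angles in degrees, forces in N, time in s.
With the tool pointing down it reaches from about 0.35 to 0.85 m from the base axis. Payload 8.1 kg.
Tool frame: the origin (TCP) lies on the centre line of the jaws, within the pads' length; the fingertips stand 14 mm ahead of it and the grasp point (between the pads) lies 5 mm behind it; z points along the fingers, y is the line along which they close (so a half turn about z gives the same grasp; the last joint's range is limited). The gripper opens to 93 mm and grips with 3 to 60 N. Pads are 15 mm wide; open, the fingers measure 128 mm over their backs; the gripper's body (75 mm by 188 mm) begins 65 mm behind the grasp point.
Start: joints at [-77.43, 7.471, 85.268, -0, 87.261, -4.893], TCP at [0.18, -0.572, 0.233] pointing down, gripper open.
Joint ranges: [-169.43, 169.43], [-51.17, 129.36], [1.28, 143.12], [-76.62, 256.62], [0, 156.53], [-152.29, 152.29]. Speed limits (degrees/s): [136.94, 136.94, 159.86, 180, 180, 180].

## Interface

Orientations are given as [roll, pitch, yaw] about the fixed x, y, z axes, in that order (R = Rz(yaw) Ry(pitch) Rx(roll)).
In Python, from cell import * gives the robot as it stands. The module is installed in compiled form; this text tells all that it offers.
- The arm moves only by the tool apply_moves, never from a script. Its argument "increments" is a list of rows, each a list of 3 entries, a list of its own where there are three numbers: the shift along the world's x, y, z in m, then the turn, a rotation vector about the world's x, y, z in rad, then the finger opening in m, from 0 to 0.093. In form: [[[x, y, z], [rx, ry, rz], claw], ...]. A call has 1 to 5 rows; each row shifts and turns the commanded pose from where the row before left it; what a row does not reach is not made up. A row lasts 1/10 s, in which the tool goes at most 50 mm and 8.59 degrees, less where a joint would pass 70% of its speed; a pose out of reach is approached as far as the arm can. A call with a gripper value outside its range is refused whole. The fingers move at their own pace and stop on an object; "newtons" is the grip in N (left out, the last holds). Time passes only in rows, so rows that do not move let the fingers close. It gives the time, the measured TCP pose, the force, the opening and the grip force at its end, in the units of the state.
- state(): the state, without advancing time (a new reading comes with each control period).
- camera(name): name is "side" or "top" or "wrist"; returns a dict with "image" (480x640x3 uint8, red, green, blue), "fovy" (degrees; the focal length in pixels is half the picture's height over the tangent of half this angle, whatever the lens; pixels are square), "cx", "cy" (the principal point, pixels), "camera_from_world" (4x4, takes a point from world to camera coordinates). Camera axes: x right, y down, z forward; pixel columns grow to the right and rows downward; lengths in m; the calibration is good to about 2 mm. A picture is of the moment at which its call begins. There is no depth.
- close_job(): hands the job in; it is judged then, once.
The state is a dict: "clock": time; "joint_pos": joint angles; "qd": joint speeds; "effort": joint torques, N m; "tcp_pos": TCP position; "tcp_rot": TCP orientation; "ft_force": force on the tool from outside, world axes, zero at the start; "torque": the same for the moment, N m; "opening": opening from 0.0 (shut) to 1.0 (fully open); "grip_force": force on a finger pad.
Only numpy, scipy, OpenCV 4.12 (cv2) and the standard library are available. Lean on these libraries where they do the work, as an engineer would, in place of code of your own. Each camera call takes 0.05 s, during which the arm holds its last target. There are 200 camera calls.

## Task

Take apart the pile of stationery on the desk and put each thing away in the shallow bamboo tray made for it: notepad in the long tray, round tin in the round one, square tin in the square one, sharpener in the smallest, nearly square oblong one and eraser in the slim one. Each must end lying flat on its tray's floor, right way up, inside the rim, with nothing left on top of anything else; set the things down rather than dropping them, and leave the other things on the desk where they are.

Things in the scene. Friction and masses are not known exactly. Their poses are not given: they have to be found in the camera images.
- notepad_center (a point): Loose; starts in the pile. The point is its centre, half-way up; x along its length, z up. Long narrow memo pad with brown card covers and a black wire spiral along one short end, 150 x 64 x 18 mm, about 0.12 kg. It is the bottom of the pile and lies flat on the desk, with the two tins on it, one towards each end.
- round_tin_center (a point): Loose; starts in the pile. The point is its centre, half-way up; z up. Round metal tin with a lid, 50 mm across, 24 mm high, about 0.07 kg. Stands on one end of the notepad, with the sharpener or the eraser on top of it.
- square_tin_center (a point): Loose; starts in the pile. The point is its centre, half-way up; x and y along its sides, z up. Square metal tin with a lid, 46 x 46 mm, 24 mm high (lid edge 0.5 mm proud all round), about 0.07 kg. Stands on the other end of the notepad, with the sharpener or the eraser on top of it.
- sharpener_center (a point): Loose; starts in the pile. The point is its centre, half-way up; x along its length, z up. Pencil sharpener: a short pale wooden block with a steel blade screwed on its top, 36 x 26 mm, 22 mm high, about 0.03 kg. Lies on one of the tins.
- eraser_center (a point): Loose; starts in the pile. The point is its centre, half-way up; x along its length, z up. Plain white block eraser with a grey band round it, 52 x 22 mm, 18 mm high, about 0.03 kg. Lies on the other tin.
- long_tray_floor (a point): Place of the notepad: the big long shallow bamboo tray, inside 168 x 82 mm. Fixed to the desk; its 3 mm floor is ringed by a 4 mm thick rim whose top is only 4 mm above the floor (7 mm above the desk). The point is the centre of the floor's upper face, 3 mm above the desk; x along its long side, z up.
- round_tray_floor (a point): Place of the round tin: the round shallow bamboo tray, 66 mm across inside. Fixed to the desk; its 3 mm floor is ringed by a 4 mm thick rim whose top is only 4 mm above the floor (7 mm above the desk). The point is the centre of the floor's upper face, 3 mm above the desk; z up.
- square_tray_floor (a point): Place of the square tin: the square shallow bamboo tray, inside 62 x 62 mm. Fixed to the desk; its 3 mm floor is ringed by a 4 mm thick rim whose top is only 4 mm above the floor (7 mm above the desk). The point is the centre of the floor's upper face, 3 mm above the desk; x and y along its sides, z up.
- stubby_tray_floor (a point): Place of the sharpener: the smallest shallow bamboo tray, a short, nearly square oblong, inside 52 x 42 mm. Fixed to the desk; its 3 mm floor is ringed by a 4 mm thick rim whose top is only 4 mm above the floor (7 mm above the desk). The point is the centre of the floor's upper face, 3 mm above the desk; x along its longer side, z up.
- slim_tray_floor (a point): Place of the eraser: the slim shallow bamboo tray, a narrow oblong, inside 68 x 38 mm. Fixed to the desk; its 3 mm floor is ringed by a 4 mm thick rim whose top is only 4 mm above the floor (7 mm above the desk). The point is the centre of the floor's upper face, 3 mm above the desk; x along its longer side, z up.
Things that resemble listed ones, but are neither listed nor needed, are in the scene too. Of the things shaped like the part that bears long_tray_floor, the wooden one is meant.

How it is judged:
By the outcome, as a careful person would: the job done as asked, in the order asked, and still so for the second after the job is handed in, with the robot touching nothing.
It also fails if it takes over 120 s, if anything falls off the work surface, if the arm or the gripper's body presses on something with over 40 N, if the wrist force passes 120 N, or if a joint passes its speed limit or range.

## Working session

There is one attempt and no reset: what is moved stays moved. The work goes in short steps, Python scripts to look and compute and a tool call to move; the robot and the scene stay as the last step left them, time stands still between calls to the robot, and variables do not carry over. Pictures are saved under pics/ and viewed, at most 14 in all, crops included, and the job is handed in when it is done.

Besides the shell and the picture viewer there is one more tool, called as name([rows], argument=value, ...), one row to a line, values as JSON. apply_moves: Moves the arm, as the interface text tells. Its arguments: {"type":"object","properties":{"increments":{"type":"array","items":{"type":"array"}},"newtons":{"type":"number"}},"required":["increments"]}

```bash
mkdir -p pics
python3 - <<'E'
from cell import *
import cv2,pickle
s=state();print(s)
for n in("top","side","wrist"):
    c=camera(n);pickle.dump(c,open(n+".pkl","wb"));cv2.imwrite(f"pics/{n}0.png",c["image"][:,:,::-1]);print(n,c["fovy"],c["cx"],c["cy"],c["camera_from_world"].round(4).tolist() if hasattr(c["camera_from_world"],"round") else c["camera_from_world"])
E
```

```text
{'clock': 0.0, 'joint_pos': array([-7.74310997e+01,  7.51558567e+00,  8.53288186e+01,  5.08070654e-04,
        8.72618089e+01, -4.89249764e+00]), 'qd': array([ 0.03421265,  0.01773002,  0.092246  ,  0.01481603,  0.02834949,
       -0.02655311]), 'effort': array([-2.75764805e-04, -5.59845829e+01, -4.91757846e+01,  7.67926709e-02,
        3.55977821e-02, -1.77231482e-04]), 'tcp_pos': array([ 0.17994892, -0.57180843,  0.23158687]), 'tcp_rot': array([-1.79894217e+02, -9.56414033e-03,  1.74613643e+01]), 'ft_force': array([-0.4910345 ,  0.35744828,  0.2285216 ]), 'torque': array([-0.00212606,  0.00742407,  0.00482952]), 'grip_force': 0.0, 'opening': 0.999057905624742}
top 51.4567646955969 321.22022253613477 243.05670278998156 [[-0.0244, -0.9996, 0.0157, -0.0038], [-0.9981, 0.0235, -0.0572, 0.4364], [0.0568, -0.0171, -0.9982, 1.117], [0.0, 0.0, 0.0, 1.0]]
side 46.14624518081066 318.8645960498101 238.41884303883512 [[-0.9633, -0.2682, 0.0102, 0.444], [-0.1542, 0.5219, -0.839, 0.1112], [0.2197, -0.8097, -0.5441, 1.3271], [0.0, 0.0, 0.0, 1.0]]
wrist 65.57250608697828 323.813720791581 236.86516497399538 [[0.3007, -0.9537, -0.0008, -0.6001], [-0.9122, -0.2879, 0.2915, -0.034], [-0.2782, -0.0869, -0.9566, 0.3904], [0.0, 0.0, 0.0, 1.0]]
```

View pics/top0.png

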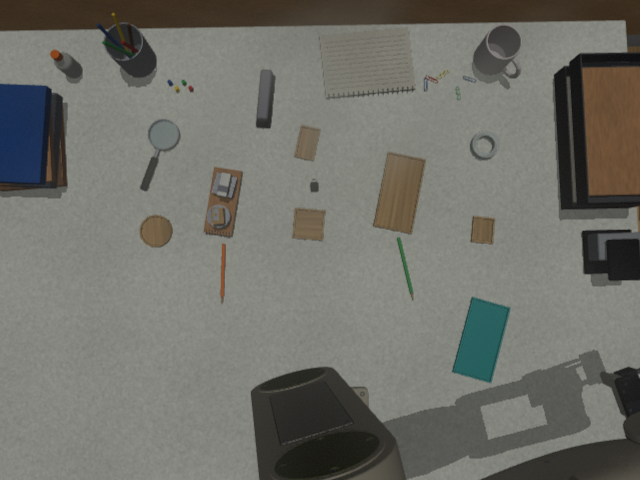

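View pics/side0.png

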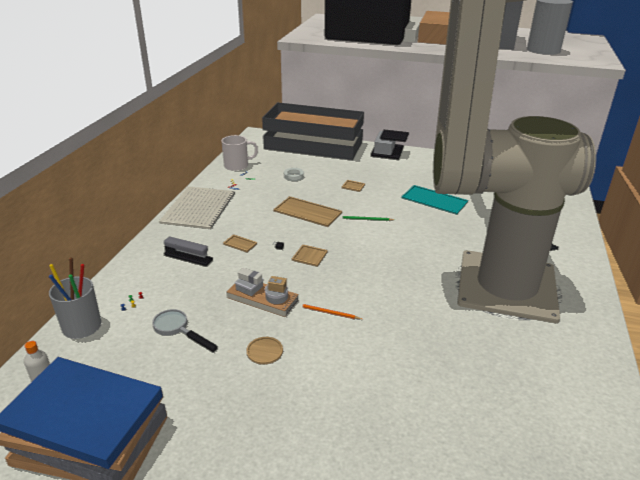

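The top view shows the pile at about (222,202): the eraser lies on the square tin at (225,183) and the sharpener on the round tin at (218,217). The trays are round (156,231), slim (307,143), square (309,224), long (400,193) and stubby (483,230). The side view agrees.

```bash
cat > h.py <<'E'
import numpy as np,cv2,pickle
def f(c): return 240/np.tan(np.radians(c["fovy"]/2))
def ray(c,uv):
    M=np.array(c["camera_from_world"]);R,t=M[:3,:3],M[:3,3]
    d=np.c_[(np.atleast_2d(uv)-[c["cx"],c["cy"]])/f(c),np.ones(len(np.atleast_2d(uv)))]@R
    return -R.T@t,d
def plane(c,uv,z):
    o,d=ray(c,uv); return o+d*((z-o[2])/d[:,2])[:,None]
def proj(c,P):
    M=np.array(c["camera_from_world"]);q=np.atleast_2d(P)@M[:3,:3].T+M[:3,3]
    return q[:,:2]/q[:,2:]*f(c)+[c["cx"],c["cy"]]
def rect(c,mask_cnt,z):
    p=plane(c,mask_cnt.reshape(-1,2).astype(float),z)[:,:2]
    (x,y),(w,h),a=cv2.minAreaRect((p*1000).astype(np.float32))
    if w<h: w,h,a=h,w,a+90
    return x,y,w,h,(a+90)%180-90
E
python3 - <<'E'
from h import *
for n in("top","side"):
    c=pickle.load(open(n+".pkl","rb"));im=c["image"];hsv=cv2.cvtColor(im,cv2.COLOR_RGB2HSV)
    m=((hsv[...,0]>9)&(hsv[...,0]<24)&(hsv[...,1]>75)).astype(np.uint8)*255
    m=cv2.morphologyEx(m,cv2.MORPH_CLOSE,np.ones((3,3)))
    for k in cv2.findContours(m,0,cv2.CHAIN_APPROX_NONE)[0]:
        if 200<cv2.contourArea(k)<4000: print(n,k.reshape(-1,2).mean(0).round(),np.round(rect(c,k,.007),1))
c=pickle.load(open("top.pkl","rb"))
cv2.imwrite("pics/crop0.png",cv2.resize(c["image"][155:250,180:270],None,fx=6,fy=6,interpolation=2)[:,:,::-1])
s=pickle.load(open("side.pkl","rb"))
cv2.imwrite("pics/crop1.png",cv2.resize(s["image"][255:320,215:310],None,fx=7,fy=7,interpolation=2)[:,:,::-1])
E
```

```text
top [482. 230.] [ 458.6 -384.9   58.4   49.8   -6.8]
top [155. 231.] [ 4.739e+02  3.611e+02  7.070e+01  7.000e+01 -2.000e-01]
top [308. 224.] [481.1  13.9  67.   66.2  83.9]
top [220. 204.] [537.2 208.8 150.7  64.3 -10. ]
top [400. 194.] [ 548.8 -196.6  174.    87.8  -13.3]
top [ 50. 152.] [6.641e+02 5.997e+02 1.436e+02 1.810e+01 4.000e-01]
top [ 62. 152.] [6.636e+02 5.737e+02 1.622e+02 1.580e+01 3.000e-01]
side [ 45. 469.] [717.7 718.1 152.5  21.1  -2.3]
side [ 45. 451.] [739.6 691.4 194.   21.3  -2.8]
side [145. 451.] [584.1 634.3 126.9  17.  -86.5]
side [136. 438.] [612.8 615.4 142.3  19.2 -86.3]
side [264. 350.] [472.5 365.7  73.5  70.9 -73.8]
side [267. 293.] [537.2 176.4 151.4 105.5  -9.7]
side [309. 255.] [480.9  18.3  75.4  70.5  83.8]
side [240. 243.] [668.7  16.6  78.8  50.3 -12.9]
side [308. 211.] [ 548.9 -192.7  177.4   94.7  -13.1]
side [316. 119.] [ 7.184e+02 -8.833e+02  3.166e+02  8.980e+01 -2.000e-01]
side [434.  27.] [  447.2 -2668.4   913.2   179.7   -86.9]
```

View pics/crop0.png

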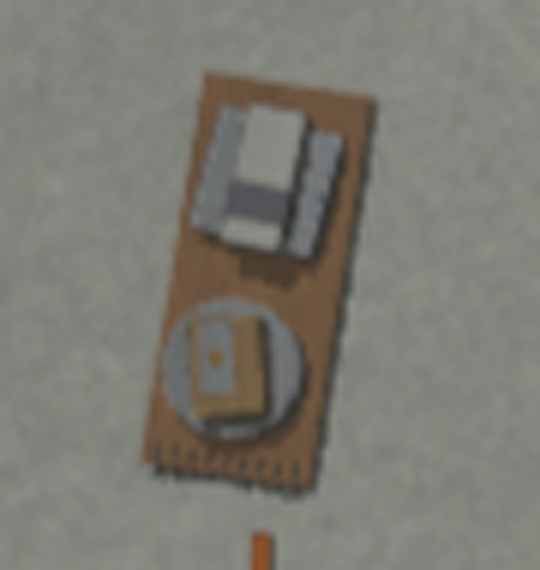

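The crop shows the eraser running over the square tin at about (262,175) and the sharpener on the round tin at about (232,367). The notepad's spiral end is the near end, and the pile is tilted about -10°.

apply_moves([
  [[0.016, 0.044, 0], [0, 0, -0.027], 0.093],
  [[0.016, 0.044, 0], [0, 0, -0.027], 0.093],
  [[0.016, 0.044, 0], [0, 0, -0.027], 0.093],
  [[0.016, 0.044, 0], [0, 0, -0.027], 0.093],
  [[0.016, 0.044, 0], [0, 0, -0.027], 0.093],
], newtons=10)

```text
clock: 0.65
tcp_pos: [0.2602, -0.3505, 0.2322]
tcp_rot: [-180.0, -0.0, 9.6]
ft_force: [0.8, -0.2, 0.7]
opening: 1.002
grip_force: 0.0
```

apply_moves([
  [[0.016, 0.044, 0], [0, 0, -0.027], 0.093],
  [[0.016, 0.044, 0], [0, 0, -0.027], 0.093],
  [[0.016, 0.044, 0], [0, 0, -0.027], 0.093],
  [[0.016, 0.044, 0], [0, 0, -0.027], 0.093],
  [[0.016, 0.044, 0], [0, 0, -0.027], 0.093],
])

```text
clock: 1.15
tcp_pos: [0.3402, -0.1306, 0.2326]
tcp_rot: [180.0, -0.0, 1.9]
ft_force: [0.4, -0.2, -0.5]
opening: 1.004
grip_force: 0.0
```

apply_moves([
  [[0.016, 0.044, 0], [0, 0, -0.027], 0.093],
  [[0.016, 0.044, 0], [0, 0, -0.027], 0.093],
  [[0.016, 0.044, 0], [0, 0, -0.027], 0.093],
  [[0.016, 0.044, 0], [0, 0, -0.027], 0.093],
  [[0.016, 0.044, 0], [0, 0, -0.027], 0.093],
])

```text
clock: 1.65
tcp_pos: [0.4203, 0.0898, 0.2327]
tcp_rot: [180.0, -0.0, -5.8]
ft_force: [0.1, -0.8, -0.6]
opening: 1.003
grip_force: 0.0
```

apply_moves([
  [[0.016, 0.044, 0], [0, 0, -0.027], 0.093],
  [[0.016, 0.044, 0], [0, 0, -0.027], 0.093],
  [[0.016, 0.044, 0], [0, 0, -0.027], 0.093],
  [[0, 0, 0], [0, 0, 0], 0.093],
  [[0, 0, 0], [0, 0, 0], 0.093],
])

```text
clock: 2.15
tcp_pos: [0.4676, 0.2203, 0.2317]
tcp_rot: [179.9, 0.1, -10.2]
ft_force: [-0.6, 0.2, -0.3]
opening: 1.001
grip_force: 0.0
```

Run:
```python
from cell import *
from h import *
c=camera("wrist");pickle.dump(c,open("w1.pkl","wb"));cv2.imwrite("pics/w1.png",c["image"][:,:,::-1])
c=camera("top");pickle.dump(c,open("t1.pkl","wb"))
s=state();print(s["tcp_pos"],s["tcp_rot"],s["clock"],s["ft_force"])
```

```text
[0.46779847 0.21889736 0.23242824] [ 1.79962664e+02  2.16118091e-02 -1.03842442e+01] 2.25 [ 0.11025175 -0.73019617  1.03117995]
```

View pics/w1.png

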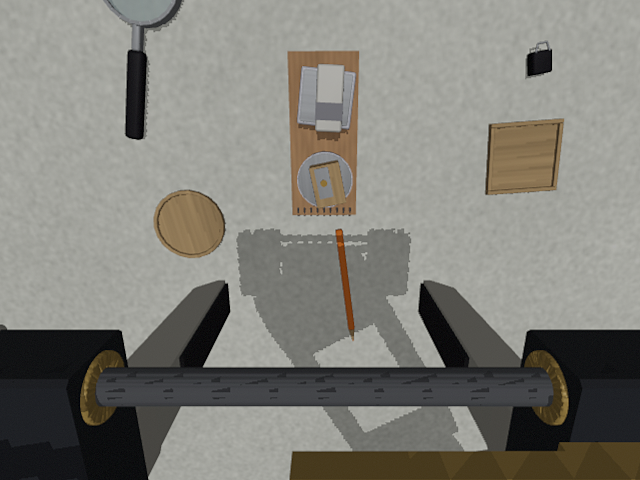

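The wrist view shows the pile at (323,130) with its axis almost upright, the eraser at (329,98), the sharpener at (325,184), the round tray at (190,223) and the square tray at (525,157).

Run:
```python
from h import *
c=pickle.load(open("w1.pkl","rb"))
cv2.imwrite("pics/crop2.png",cv2.resize(c["image"][55:220,280:370],None,fx=3.6,fy=3.6,interpolation=2)[:,:,::-1])
a=c["image"][55:220,280:370]
cv2.imwrite("pics/crop2.png",np.hstack([cv2.resize(a[:90],None,fx=4.4,fy=6,interpolation=2),cv2.resize(a[75:],None,fx=4.4,fy=6,interpolation=2)])[:,:,::-1])
```

```text
(no output)
```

View pics/crop2.png

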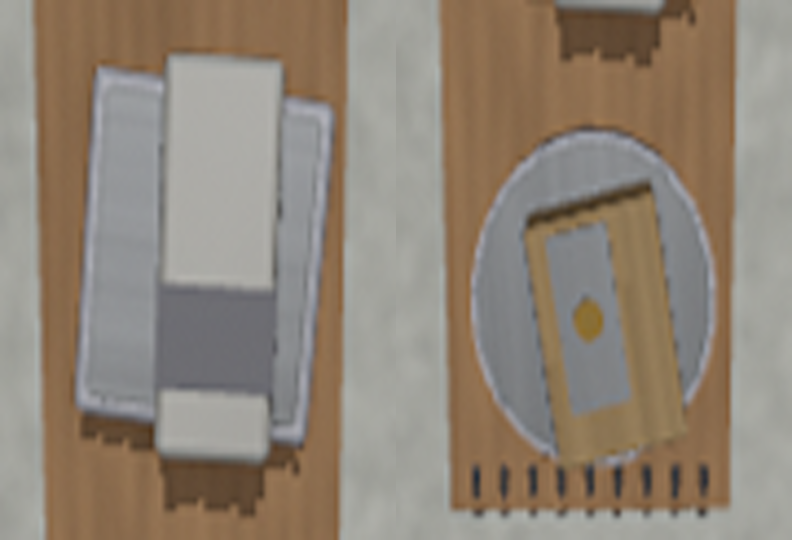

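The crop gives corners. Eraser: (168,55), (282,62), (270,458), (156,452). Square tin: (98,68), (332,103), (302,443), (78,408). Sharpener: (528,226), (652,190), (688,432), (562,465). Round tin: x from 472 to 716, y from 128 to 465.

Run:
```python
from h import *
c=pickle.load(open("w1.pkl","rb"))
L=lambda P:[((x+.5)/4.4-.5+280,(y+.5)/6-.5+55) for x,y in P]
R=lambda P:[((x-396+.5)/4.4-.5+280,(y+.5)/6-.5+130) for x,y in P]
def go(n,uv,z):
    p=plane(c,uv,z)[:,:2]*1000
    e=np.linalg.norm(p-np.roll(p,-1,0),axis=1); d=(p[0]+p[1]-p[2]-p[3])
    print(n,p.mean(0).round(1),e.round(1),"ang",np.degrees(np.arctan2(d[1],d[0])).round(1))
go("eraser",L([(168,55),(282,62),(270,458),(156,452)]),.060)
go("sq",L([(98,68),(332,103),(302,443),(78,408)]),.042)
go("sharp",R([(528,226),(652,190),(688,432),(562,465)]),.064)
go("round",R([(472,296),(594,128),(716,296),(594,465)]),.042)
for n,c in(("w",c),("t",pickle.load(open("top.pkl","rb")))):
    im=c["image"];hsv=cv2.cvtColor(im,cv2.COLOR_RGB2HSV)
    m=((hsv[...,0]>6)&(hsv[...,0]<24)&(hsv[...,1]>(75 if n=="w" else 68))).astype(np.uint8)*255
    if n=="w": m[240:]=0
    m=cv2.morphologyEx(m,cv2.MORPH_CLOSE,np.ones((3,3)))
    for k in cv2.findContours(m,0,1)[0]:
        if 200<cv2.contourArea(k)<(13000 if n=="w" else 4000):
            u=k.reshape(-1,2).mean(0).round(); pile=(n=="w" and 280<u[0]<370)or(n=="t" and 200<u[0]<240)
            print(n,u,np.round(rect(c,k,.018 if pile else .007),1),pile)
```

```text
eraser [566.2 197. ] [20.6 50.4 21.6 50.5] ang -12.5
sq [568.1 199.7] [44.9 46.1 44.9 45.7] ang -16.2
sharp [497.7 210.6] [24.3 35.3 25.4 35. ] ang 1.2
round [499.5 212.8] [35.5 35.6 36.4 36.5] ang 34.5
w [189. 219.] [483.3 359.5  73.5  52.1  79.8] False
w [524. 156.] [480.8  16.2  71.3  69.2  83.9] False
w [323. 131.] [535.1 207.7 148.7  63.1 -10. ] True
t [482. 230.] [ 458.7 -385.    58.9   50.1   -7.2] False
t [155. 231.] [ 4.740e+02  3.611e+02  7.080e+01  7.010e+01 -4.000e-01] False
t [308. 224.] [481.5  14.1  68.   67.8  -6. ] False
t [221. 203.] [535.8 206.7 149.6  63.9 -10. ] True
t [399. 193.] [ 549.1 -196.6  174.6   88.7  -13.2] False
t [303. 144.] [670.8  23.1  74.7  34.5  -1.2] False
t [ 62. 152.] [663.  577.7 162.5  20.3   3.2] False
t [ 50. 150.] [6.689e+02 5.997e+02 1.571e+02 1.810e+01 3.000e-01] False
```

apply_moves([
  [[0.033, -0.0075, -0.03], [0, 0, -0.037], 0.05],
  [[0.033, -0.0075, -0.03], [0, 0, 0], 0.05],
  [[0.032, -0.0075, -0.03], [0, 0, 0], 0.05],
  [[0, 0, -0.035], [0, 0, 0], 0.05],
  [[0, 0, -0.025], [0, 0, 0], 0.05],
], newtons=10)

```text
clock: 2.75
tcp_pos: [0.5659, 0.1946, 0.0806]
tcp_rot: [179.9, 0.1, -12.7]
ft_force: [-0.7, -0.1, -0.6]
opening: 0.618
grip_force: 0.0
```

apply_moves([
  [[0, 0, -0.014], [0, 0, 0], 0.05],
  [[0, 0, -0.009], [0, 0, 0], 0.05],
  [[0, 0, 0], [0, 0, 0], 0.05],
])

```text
clock: 3.05
tcp_pos: [0.5657, 0.1965, 0.0595]
tcp_rot: [180.0, 0.0, -12.5]
ft_force: [-0.9, 0.6, 0.0]
opening: 0.537
grip_force: 0.0
```

Run:
```python
from cell import *
from h import *
s=state();print(s["tcp_pos"],s["tcp_rot"],s["clock"],s["ft_force"],s["opening"])
c=camera("wrist");cv2.imwrite("pics/w2.png",c["image"][:,:,::-1])
```

```text
[0.5657476  0.19650433 0.05951313] [ 1.79982380e+02  2.55300002e-02 -1.25373874e+01] 3.05 [-0.87266548  0.60448474  0.02770421] 0.537082059831881
```

View pics/w2.png

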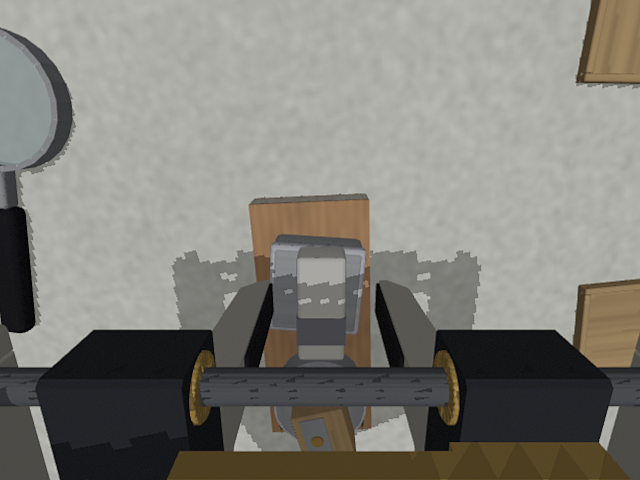

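The wrist view shows the eraser centred at (321,300) between the fingers at (262) and (386), so I close on it.

apply_moves([
  [[0, 0, 0], [0, 0, 0], 0.0],
  [[0, 0, 0], [0, 0, 0], 0.0],
  [[0, 0, 0], [0, 0, 0], 0.0],
  [[0, 0, 0], [0, 0, 0], 0.0],
], newtons=10)

```text
clock: 3.5
tcp_pos: [0.5664, 0.1974, 0.0603]
tcp_rot: [-180.0, -0.0, -12.5]
ft_force: [-0.1, 0.2, 0.4]
opening: 0.242
grip_force: 0.3
```

apply_moves([
  [[0, 0, 0.01], [0, 0, 0], 0.0],
  [[0, 0, 0.025], [0, 0, 0], 0.0],
  [[0, 0, 0.04], [0, 0, 0], 0.0],
  [[0, 0, 0.035], [0, 0, 0], 0.0],
  [[0.01, -0.02, 0.02], [0, 0, 0], 0.0],
])

```text
clock: 4.0
tcp_pos: [0.5768, 0.1792, 0.1944]
tcp_rot: [-179.8, -0.2, -12.4]
ft_force: [0.6, -1.2, 0.6]
opening: 0.237
grip_force: 10.0
```

apply_moves([
  [[0.015, -0.04, 0], [0, 0, 0], 0.0],
  [[0.015, -0.04, 0], [0, 0, 0], 0.0],
  [[0.01, -0.035, 0], [0, 0, 0], 0.0],
  [[0, 0, 0], [0, 0, 0], 0.0],
])

```text
clock: 4.4
tcp_pos: [0.6172, 0.0577, 0.1905]
tcp_rot: [179.9, -0.1, -12.7]
ft_force: [-0.4, 0.9, 0.3]
opening: 0.234
grip_force: 10.0
```

Run:
```python
from cell import *
from h import *
c=camera("wrist");pickle.dump(c,open("w3.pkl","wb"));cv2.imwrite("pics/w3.png",c["image"][:,:,::-1])
s=state();print(s["tcp_pos"],s["tcp_rot"],s["clock"],s["ft_force"])
hsv=cv2.cvtColor(c["image"],cv2.COLOR_RGB2HSV)
m=((hsv[...,0]>9)&(hsv[...,0]<24)&(hsv[...,1]>75)).astype(np.uint8)*255
m=cv2.morphologyEx(m,cv2.MORPH_CLOSE,np.ones((3,3)))
for k in cv2.findContours(m,0,1)[0]:
    if cv2.contourArea(k)>800: print(k.reshape(-1,2).mean(0).round(),np.round(rect(c,k,.007),1))
```

```text
[0.61658875 0.05991351 0.19030159] [ 1.79991914e+02 -2.97121204e-02 -1.27002752e+01] 4.45 [-0.03174186  1.24709042  0.40286762]
[320. 464.] [337.1 126.5 540.1  54.3  77.2]
[ 81. 414.] [453.5 364.6  71.5  31.   77.2]
[409. 313.] [499.2  -1.6  40.8  35.9  83.9]
[193. 285.] [568.3 205.5  77.5  66.1 -10. ]
[595. 225.] [ 549.4 -194.1  173.3   93.5  -12.8]
[359. 148.] [668.7  13.5  74.7  45.3 -13.3]
```

View pics/w3.png

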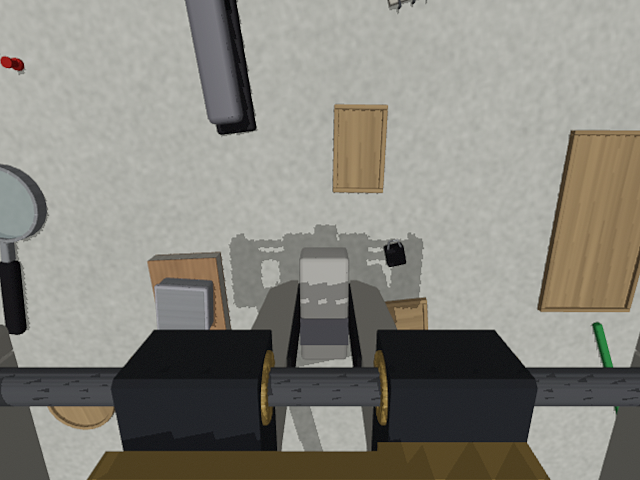

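The wrist view shows the eraser held straight at (323,300) and the slim tray at (360,148), which is world (0.6687, 0.0135) at -13.3°.

apply_moves([
  [[0.026, -0.023, 0], [0, 0, -0.01], 0.0],
  [[0.026, -0.023, -0.01], [0, 0, 0], 0.0],
  [[0, 0, -0.045], [0, 0, 0], 0.0],
  [[0, 0, -0.045], [0, 0, 0], 0.0],
  [[0, 0, -0.035], [0, 0, 0], 0.0],
])

```text
clock: 4.95
tcp_pos: [0.6669, 0.0174, 0.0521]
tcp_rot: [-180.0, 0.1, -13.0]
ft_force: [-1.0, 0.3, -0.7]
opening: 0.233
grip_force: 10.0
```

apply_moves([
  [[0, 0, -0.018], [0, 0, 0], 0.0],
  [[0, 0, -0.008], [0, 0, 0], 0.0],
  [[0, 0, -0.006], [0, 0, 0], 0.0],
  [[0, 0, 0], [0, 0, 0], 0.0],
  [[0, 0, 0], [0, 0, 0], 0.0],
])

```text
clock: 5.45
tcp_pos: [0.6696, 0.0162, 0.0248]
tcp_rot: [-180.0, -0.2, -13.1]
ft_force: [0.0, 0.8, 0.5]
opening: 0.234
grip_force: 10.0
```

apply_moves([
  [[0, -0.0025, -0.001], [0, 0, 0], 0.0],
  [[0, 0, -0.0005], [0, 0, 0], 0.0],
  [[0, 0, 0], [0, 0, 0], 0.0],
])

```text
clock: 5.75
tcp_pos: [0.6683, 0.0134, 0.0216]
tcp_rot: [-180.0, -0.0, -13.1]
ft_force: [0.0, -0.8, -0.7]
opening: 0.235
grip_force: 10.0
```

Run:
```python
from cell import *
for _ in range(4):
    s=state();print(s["tcp_pos"],s["ft_force"],s["clock"]); camera("top")
```

```text
[0.66833913 0.01342872 0.02163943] [ 0.02678331 -0.79125352 -0.66652741] 5.75
[0.66825889 0.01353211 0.02147477] [-0.2864051  -0.7108595  -1.21956966] 5.8
[0.66815149 0.01356532 0.02133912] [-0.37626844 -0.19629492 -0.09649004] 5.85
[0.66815515 0.01357989 0.02130013] [-0.29448662 -0.63142571  0.27996548] 5.9
```

apply_moves([
  [[0, 0, 0], [0, 0, 0], 0.05],
  [[0, 0, 0], [0, 0, 0], 0.05],
  [[0, 0, 0.01], [0, 0, 0], 0.05],
  [[0, 0, 0.04], [0, 0, 0], 0.05],
  [[0, 0, 0.05], [0, 0, 0], 0.05],
])

```text
clock: 6.45
tcp_pos: [0.6657, 0.0138, 0.1195]
tcp_rot: [179.9, 0.3, -13.1]
ft_force: [0.5, -0.6, 0.4]
opening: 0.536
grip_force: 0.0
```

apply_moves([
  [[0, 0, 0.05], [0, 0, 0], 0.05],
  [[-0.028, 0.033, 0], [0, 0, 0.05], 0.05],
  [[-0.028, 0.033, 0], [0, 0, 0.05], 0.05],
  [[-0.028, 0.033, 0], [0, 0, 0.05], 0.05],
  [[-0.028, 0.033, 0], [0, 0, 0.05], 0.05],
])

```text
clock: 6.95
tcp_pos: [0.555, 0.1466, 0.1721]
tcp_rot: [-180.0, -0.1, -1.5]
ft_force: [-0.8, 0.7, 0.3]
opening: 0.542
grip_force: 0.0
```

apply_moves([
  [[-0.028, 0.033, 0], [0, 0, 0.05], 0.05],
  [[-0.03, 0.032, 0], [0, 0, 0], 0.05],
  [[0, 0, -0.035], [0, 0, 0], 0.05],
  [[0, 0, -0.03], [0, 0, 0], 0.05],
  [[0, 0, -0.02], [0, 0, 0], 0.05],
])

```text
clock: 7.45
tcp_pos: [0.4969, 0.2109, 0.0849]
tcp_rot: [180.0, 0.1, 1.3]
ft_force: [-0.3, -0.5, -0.6]
opening: 0.538
grip_force: 0.0
```

Run:
```python
from cell import *
from h import *
for _ in range(4): c=camera("wrist")
cv2.imwrite("pics/w4.png",c["image"][:,:,::-1]);pickle.dump(c,open("w4.pkl","wb"))
c=camera("top");cv2.imwrite("pics/t4.png",c["image"][:,:,::-1])
s=state();print(s["tcp_pos"],s["tcp_rot"],s["clock"],s["opening"])
```

```text
[0.49902945 0.21086118 0.08781633] [-1.79969514e+02 -1.05860951e-01  1.23915931e+00] 7.7 0.5377611997307006
```

View pics/w4.png

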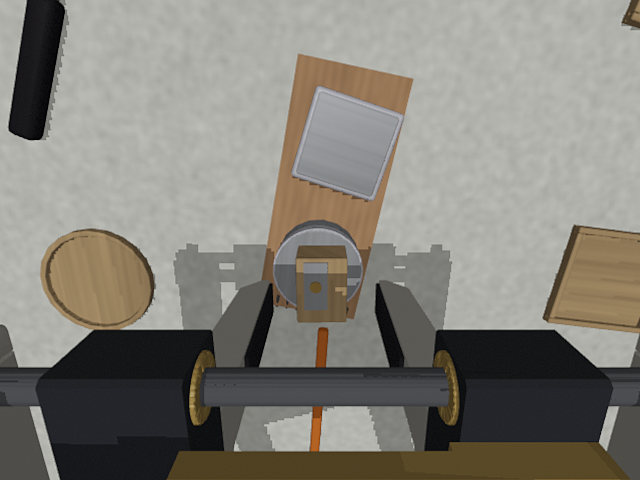

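The wrist view shows the sharpener at (322,290), square to the fingers and midway between them, so I go down and grip.

apply_moves([
  [[0, 0, -0.018], [0, 0, 0], 0.05],
  [[0, 0, -0.009], [0, 0, 0], 0.05],
  [[0, 0, 0], [0, 0, 0], 0.0],
  [[0, 0, 0], [0, 0, 0], 0.0],
  [[0, 0, 0], [0, 0, 0], 0.0],
])

```text
clock: 8.2
tcp_pos: [0.4988, 0.2108, 0.0602]
tcp_rot: [-180.0, -0.1, 1.2]
ft_force: [-0.5, -0.6, 0.2]
opening: 0.33
grip_force: 0.0
```

apply_moves([
  [[0, 0, 0], [0, 0, 0], 0.0],
  [[0, 0, 0.01], [0, 0, 0], 0.0],
  [[0, 0, 0.025], [0, 0, 0], 0.0],
  [[0, 0, 0.04], [0, 0, 0], 0.0],
  [[0, 0, 0.035], [0, 0, 0], 0.0],
])

```text
clock: 8.7
tcp_pos: [0.4979, 0.2106, 0.1714]
tcp_rot: [-180.0, -0.0, 1.3]
ft_force: [1.6, -1.0, -0.0]
opening: 0.278
grip_force: 10.0
```

apply_moves([
  [[-0.003, -0.0458, 0], [0, 0, -0.011], 0.0],
  [[-0.003, -0.0458, 0], [0, 0, -0.011], 0.0],
  [[-0.003, -0.0458, 0], [0, 0, -0.011], 0.0],
  [[-0.003, -0.0458, 0], [0, 0, -0.011], 0.0],
  [[-0.003, -0.0458, 0], [0, 0, -0.011], 0.0],
])

```text
clock: 9.2
tcp_pos: [0.4829, -0.02, 0.1703]
tcp_rot: [180.0, -0.1, -1.9]
ft_force: [0.5, -0.3, -0.7]
opening: 0.275
grip_force: 10.0
```

apply_moves([
  [[-0.003, -0.0458, 0], [0, 0, -0.011], 0.0],
  [[-0.003, -0.0458, 0], [0, 0, -0.011], 0.0],
  [[-0.003, -0.0458, 0], [0, 0, -0.011], 0.0],
  [[-0.003, -0.0458, 0], [0, 0, -0.011], 0.0],
  [[-0.003, -0.0458, 0], [0, 0, -0.011], 0.0],
])

```text
clock: 9.7
tcp_pos: [0.4678, -0.2494, 0.1703]
tcp_rot: [180.0, -0.1, -5.1]
ft_force: [1.5, 0.5, -0.1]
opening: 0.279
grip_force: 10.0
```

```bash
cat > look.py <<'E'
import sys
from cell import *
from h import *
n,save=sys.argv[1],len(sys.argv)>2
P=[];F=[]
for _ in range(3): c=camera("wrist");s=state();P.append(s["tcp_pos"]);F.append(s["ft_force"])
pickle.dump(c,open(n+".pkl","wb"));cv2.imwrite(f"pics/{n}.png",c["image"][:,:,::-1])
t=camera("top");pickle.dump(t,open(n+"t.pkl","wb"));cv2.imwrite(f"pics/{n}t.png",t["image"][:,:,::-1])
print(np.mean(P,0).round(4),s["tcp_rot"].round(1),s["clock"],np.mean(F,0).round(1),s["opening"],s["grip_force"])
hsv=cv2.cvtColor(c["image"],cv2.COLOR_RGB2HSV)
m=((hsv[...,0]>9)&(hsv[...,0]<24)&(hsv[...,1]>75)).astype(np.uint8)*255
for k in cv2.findContours(cv2.morphologyEx(m,cv2.MORPH_CLOSE,np.ones((3,3))),0,1)[0]:
    if cv2.contourArea(k)>1000: print(k.reshape(-1,2).mean(0).round(),np.round(rect(c,k,.007),1))
E
python3 look.py w5
```

```text
[ 0.4672 -0.2527  0.1703] [180.   -0.   -5.3] 9.85 [-1.9 -0.4 -0.5] 0.28013324495813646 9.999798685312271
[330. 464.] [ 201.3 -236.5  507.8   51.1   84.5]
[324. 310.] [ 380.9 -245.7   90.8   55.6   -5.3]
[ 32. 235.] [480.3   5.6  69.9  64.6  -7.2]
[474. 216.] [ 458.4 -384.2   59.4   50.9   -7.1]
[246. 120.] [ 548.  -197.4  174.2   89.1  -12.9]
```

View pics/w5.png

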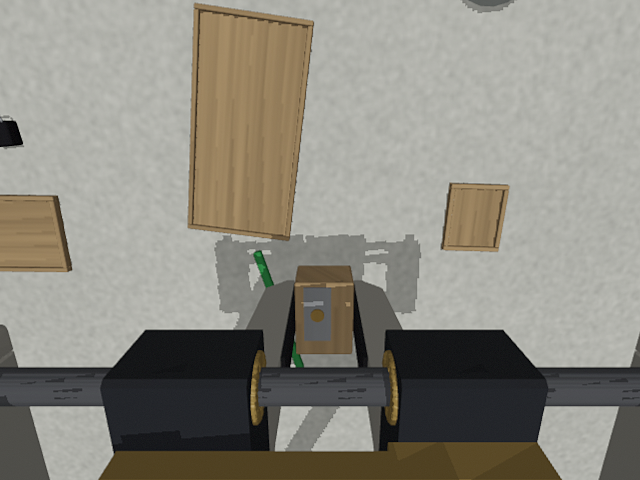

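The wrist view shows the sharpener held level at (323,310) and the stubby tray at (475,216), which is world (0.4584, -0.3842) at -7.1°.

apply_moves([
  [[-0.003, -0.0445, 0], [0, 0, -0.01], 0.0],
  [[-0.003, -0.0445, 0], [0, 0, -0.01], 0.0],
  [[-0.003, -0.0445, 0], [0, 0, -0.012], 0.0],
  [[0, 0, -0.045], [0, 0, 0], 0.0],
  [[0, 0, -0.045], [0, 0, 0], 0.0],
])

```text
clock: 10.4
tcp_pos: [0.4609, -0.3821, 0.0806]
tcp_rot: [179.8, -0.2, -6.9]
ft_force: [-0.8, -0.3, -1.6]
opening: 0.281
grip_force: 10.0
```

apply_moves([
  [[0, 0, -0.03], [0, 0, 0], 0.0],
  [[0, 0, -0.016], [0, 0, 0], 0.0],
  [[0, 0, -0.008], [0, 0, 0], 0.0],
  [[0, 0, -0.003], [0, 0, 0], 0.0],
  [[0, 0, 0], [0, 0, 0], 0.0],
])

```text
clock: 10.9
tcp_pos: [0.4602, -0.3813, 0.0237]
tcp_rot: [179.9, -0.1, -6.8]
ft_force: [-0.2, 0.4, 0.1]
opening: 0.276
grip_force: 10.0
```

```bash
python3 look.py w6 | head -1
```

```text
[ 0.4602 -0.3817  0.0241] [ 1.799e+02 -1.000e-01 -6.900e+00] 11.05 [ 0.2 -0.   0.2] 0.2765004876317111 9.999972581863403
```

apply_moves([
  [[-0.001, -0.0025, -0.001], [0, 0, 0], 0.0],
  [[0, 0, -0.001], [0, 0, 0], 0.0],
  [[0, 0, 0], [0, 0, 0], 0.0],
  [[0, 0, 0], [0, 0, 0], 0.0],
])

```text
clock: 11.5
tcp_pos: [0.4583, -0.3841, 0.021]
tcp_rot: [179.9, -0.0, -6.9]
ft_force: [-2.9, -0.9, 5.6]
opening: 0.278
grip_force: 10.0
```

```bash
python3 look.py w7 | head -1
```

```text
[ 0.4583 -0.3841  0.021 ] [179.9  -0.   -6.9] 11.65 [-2.  -0.2  5.8] 0.27851420751895445 10.000810325145721
```

apply_moves([
  [[0, 0, 0], [0, 0, 0], 0.07],
  [[0, 0, 0], [0, 0, 0], 0.07],
  [[0, 0, 0.01], [0, 0, 0], 0.07],
  [[0, 0, 0.04], [0, 0, 0], 0.07],
  [[0, 0, 0.05], [0, 0, 0], 0.07],
])

```text
clock: 12.2
tcp_pos: [0.4562, -0.3813, 0.1183]
tcp_rot: [-179.7, 0.3, -6.9]
ft_force: [1.4, -0.3, 0.5]
opening: 0.657
grip_force: 0.0
```

apply_moves([
  [[0, 0, 0.05], [0, 0, 0], 0.07],
  [[0.0032, 0.046, 0], [0, 0, -0.01], 0.07],
  [[0.0032, 0.046, 0], [0, 0, -0.01], 0.07],
  [[0.0032, 0.046, 0], [0, 0, -0.01], 0.07],
  [[0.0032, 0.046, 0], [0, 0, -0.01], 0.07],
])

```text
clock: 12.7
tcp_pos: [0.4705, -0.1975, 0.1705]
tcp_rot: [-180.0, -0.0, -9.2]
ft_force: [0.1, -0.1, 0.1]
opening: 0.755
grip_force: 0.0
```

apply_moves([
  [[0.0032, 0.046, 0], [0, 0, -0.01], 0.07],
  [[0.0032, 0.046, 0], [0, 0, 0], 0.07],
  [[0.0032, 0.046, 0], [0, 0, 0], 0.07],
  [[0.0032, 0.046, 0], [0, 0, 0], 0.07],
  [[0.0032, 0.046, 0], [0, 0, 0], 0.07],
])

```text
clock: 13.2
tcp_pos: [0.4864, 0.0327, 0.1706]
tcp_rot: [-180.0, -0.0, -9.8]
ft_force: [0.8, -0.5, -0.3]
opening: 0.754
grip_force: 0.0
```

apply_moves([
  [[0.0032, 0.046, 0], [0, 0, 0], 0.07],
  [[0.0032, 0.046, 0], [0, 0, 0], 0.07],
  [[0.0032, 0.046, 0], [0, 0, 0], 0.07],
  [[0.003, 0.045, 0], [0, 0, 0], 0.07],
  [[0, 0, -0.04], [0, 0, 0], 0.07],
])

```text
clock: 13.7
tcp_pos: [0.5031, 0.2203, 0.1362]
tcp_rot: [-179.6, -0.5, -9.5]
ft_force: [0.9, -0.1, -0.2]
opening: 0.755
grip_force: 0.0
```

apply_moves([
  [[0, 0, -0.02], [0, 0, 0], 0.07],
  [[0, 0, 0], [0, 0, 0], 0.07],
  [[0, 0, 0], [0, 0, 0], 0.07],
])

```text
clock: 14.0
tcp_pos: [0.4992, 0.2136, 0.1105]
tcp_rot: [180.0, 0.0, -9.8]
ft_force: [0.6, -0.9, 0.3]
opening: 0.749
grip_force: 0.0
```

```bash
python3 look.py w8
```

```text
[0.5005 0.2137 0.112 ] [-179.9   -0.2   -9.8] 14.15 [0.  0.3 0. ] 0.7556773138187166 0.0
[429. 460.] [304.2 148.9 370.1  79.1  80.3]
[495. 387.] [352.8  97.2  77.   24.6   3.9]
[152. 387.] [399.8 371.9  77.   24.5 -22.3]
[140. 302.] [479.8 358.6  73.5  62.5  69.8]
[595. 222.] [481.8  18.7  69.8  69.4  -6. ]
[323. 185.] [532.8 208.1 155.6  66.3  -9.9]
```

View pics/w8.png

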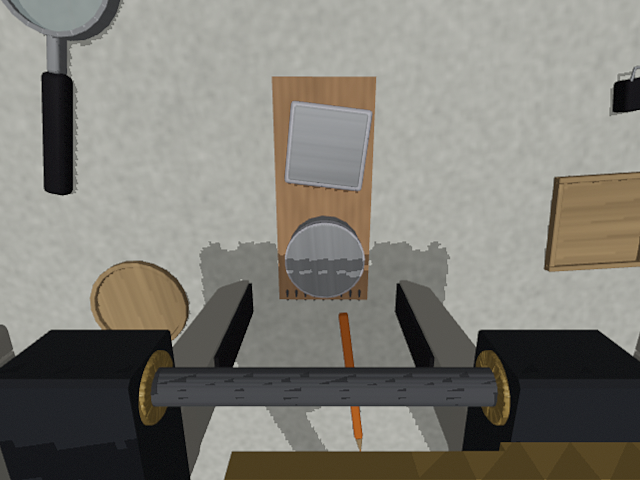

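The wrist view shows the round tin at (324,258), centred between the fingers at (250) and (398). The square tin is undisturbed at (328,147).

apply_moves([
  [[0, -0.001, -0.035], [0, 0, 0], 0.07],
  [[0, 0, -0.025], [0, 0, 0], 0.07],
  [[0, 0, -0.01], [0, 0, 0], 0.07],
  [[0, 0, -0.0045], [0, 0, 0], 0.07],
  [[0, 0, 0], [0, 0, 0], 0.07],
], newtons=15)

```text
clock: 14.7
tcp_pos: [0.5, 0.2127, 0.0363]
tcp_rot: [-180.0, -0.0, -9.8]
ft_force: [-0.0, 0.1, 0.0]
opening: 0.751
grip_force: 0.0
```

apply_moves([
  [[0, 0, 0], [0, 0, 0], 0.03],
  [[0, 0, 0], [0, 0, 0], 0.03],
  [[0, 0, 0], [0, 0, 0], 0.03],
  [[0, 0, 0], [0, 0, 0], 0.03],
])

```text
clock: 15.1
tcp_pos: [0.5002, 0.2129, 0.0366]
tcp_rot: [-180.0, -0.1, -9.8]
ft_force: [-0.1, 0.2, 3.9]
opening: 0.534
grip_force: 15.0
```

```bash
python3 look.py w9|head -1
```

```text
[0.5002 0.2129 0.0366] [-1.8e+02 -1.0e-01 -9.7e+00] 15.25 [-1.  -0.2  5.9] 0.5341244194384176 15.0011645257473
```

apply_moves([
  [[0, 0, 0.01], [0, 0, 0], 0.03],
  [[0, 0, 0.03], [0, 0, 0], 0.03],
  [[0, 0, 0.04], [0, 0, 0], 0.03],
  [[-0.006, 0.037, 0], [0, 0, 0], 0.03],
  [[-0.006, 0.037, 0], [0, 0, 0], 0.03],
])

```text
clock: 15.8
tcp_pos: [0.4889, 0.2874, 0.1184]
tcp_rot: [-179.9, -0.2, -9.9]
ft_force: [0.0, 0.6, -1.6]
opening: 0.533
grip_force: 15.0
```

apply_moves([
  [[-0.007, 0.037, 0], [0, 0, 0], 0.03],
  [[-0.007, 0.037, 0], [0, 0, 0], 0.03],
  [[0, 0, -0.04], [0, 0, 0], 0.03],
  [[0, 0, 0], [0, 0, 0], 0.03],
  [[0, 0, 0], [0, 0, 0], 0.03],
])

```text
clock: 16.3
tcp_pos: [0.4723, 0.3598, 0.075]
tcp_rot: [179.9, 0.1, -9.7]
ft_force: [1.1, -0.6, 0.3]
opening: 0.535
grip_force: 15.0
```

```bash
python3 look.py w10|head -1
```

```text
[0.4742 0.3604 0.0771] [-1.799e+02 -1.000e-01 -9.800e+00] 16.45 [ 0.2  0.6 -0.2] 0.534932006776221 14.999743402004242
```

View pics/w10.png

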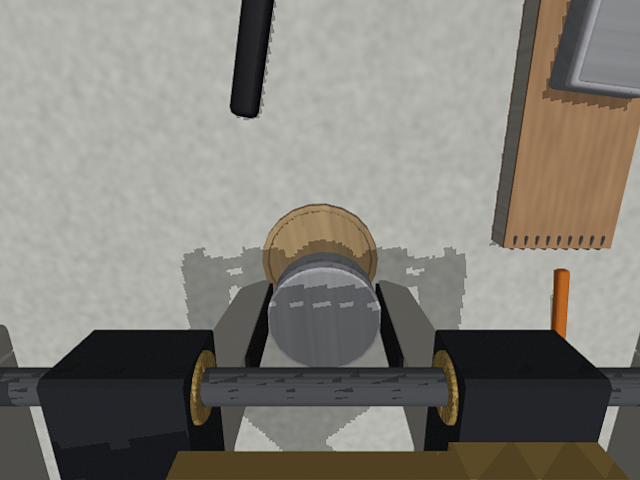

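The wrist view shows the tin at (324,315) held level, lined up with the round tray at (321,255) beneath it.

apply_moves([
  [[0, 0.0005, -0.025], [0, 0, 0], 0.03],
  [[0, 0, -0.018], [0, 0, 0], 0.03],
  [[0, 0, -0.008], [0, 0, 0], 0.03],
  [[0, 0, -0.003], [0, 0, 0], 0.03],
  [[0, 0, 0], [0, 0, 0], 0.03],
])

```text
clock: 17.0
tcp_pos: [0.474, 0.3612, 0.0225]
tcp_rot: [-180.0, -0.0, -9.8]
ft_force: [-0.1, 0.2, -1.5]
opening: 0.532
grip_force: 15.0
```

```bash
python3 look.py w11|head -1
```

```text
[0.4744 0.3616 0.0229] [-1.799e+02 -1.000e-01 -9.800e+00] 17.15 [-0.1  0.   0. ] 0.5332575418370066 14.999915957450867
```

apply_moves([
  [[0, 0, -0.001], [0, 0, 0], 0.03],
  [[0, 0, 0], [0, 0, 0], 0.07],
  [[0, 0, 0], [0, 0, 0], 0.07],
  [[0, 0, 0], [0, 0, 0], 0.07],
  [[0, 0, 0.01], [0, 0, 0], 0.07],
])

```text
clock: 17.7
tcp_pos: [0.4722, 0.3603, 0.0293]
tcp_rot: [179.9, 0.1, -9.7]
ft_force: [-0.0, 0.5, -0.7]
opening: 0.749
grip_force: 0.0
```

apply_moves([
  [[0, 0, 0.035], [0, 0, 0], 0.07],
  [[0, 0, 0.045], [0, 0, 0], 0.07],
  [[0.019, -0.032, 0], [0, 0, -0.03], 0.07],
  [[0.019, -0.032, 0], [0, 0, -0.03], 0.07],
  [[0.019, -0.032, 0], [0, 0, -0.03], 0.07],
])

```text
clock: 18.2
tcp_pos: [0.5309, 0.2642, 0.1116]
tcp_rot: [-180.0, -0.0, -14.9]
ft_force: [0.1, 0.5, -0.2]
opening: 0.754
grip_force: 0.0
```

apply_moves([
  [[0.019, -0.033, 0], [0, 0, -0.022], 0.07],
  [[0.018, -0.033, 0], [0, 0, 0], 0.07],
  [[0, 0, 0], [0, 0, 0], 0.07],
  [[0, 0, 0], [0, 0, 0], 0.07],
])

```text
clock: 18.6
tcp_pos: [0.5675, 0.1982, 0.1107]
tcp_rot: [180.0, 0.0, -16.3]
ft_force: [0.2, 0.6, -0.8]
opening: 0.753
grip_force: 0.0
```

```bash
python3 look.py w12
```

```text
[0.5669 0.1996 0.1106] [180.    0.  -16.1] 18.75 [-0.2  0.2 -0.2] 0.7541032362862868 0.0
[430. 460.] [365.2 157.3 370.2  79.   73.9]
[495. 387.] [407.7 100.6  77.2  24.5  -2.4]
[152. 388.] [484.7 367.   76.9  24.6 -29.6]
[591. 279.] [482.7  16.6  72.6  71.9  84.5]
[324. 275.] [534.1 208.3 149.1  66.3 -10. ]
[567.  41.] [652.6  19.6  48.2  42.7  76.4]
```

View pics/w12.png

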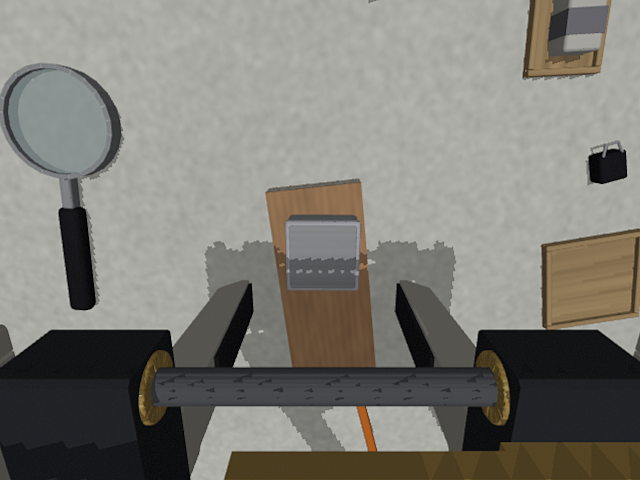

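The wrist view shows the square tin at (322,255), square to the fingers, and the eraser seated in its tray at (578,28).

apply_moves([
  [[0, 0, -0.035], [0, 0, 0], 0.07],
  [[0, 0, -0.025], [0, 0, 0], 0.07],
  [[0, 0, -0.01], [0, 0, 0], 0.07],
  [[0, 0, -0.004], [0, 0, 0], 0.07],
  [[0, 0, 0], [0, 0, 0], 0.03],
])

```text
clock: 19.3
tcp_pos: [0.5675, 0.1996, 0.0369]
tcp_rot: [-180.0, -0.0, -16.1]
ft_force: [0.4, -0.0, 0.5]
opening: 0.705
grip_force: 0.0
```

apply_moves([
  [[0, 0, 0], [0, 0, 0], 0.03],
  [[0, 0, 0], [0, 0, 0], 0.03],
  [[0, 0, 0], [0, 0, 0], 0.03],
  [[0, 0, 0], [0, 0, 0], 0.03],
  [[0, 0, 0.01], [0, 0, 0], 0.03],
])

```text
clock: 19.8
tcp_pos: [0.5665, 0.1988, 0.0459]
tcp_rot: [179.9, 0.1, -16.2]
ft_force: [-0.9, -0.7, -0.5]
opening: 0.494
grip_force: 15.0
```

apply_moves([
  [[0, 0, 0.03], [0, 0, 0], 0.03],
  [[0, 0, 0.04], [0, 0, 0], 0.03],
  [[-0.017, -0.037, 0], [0, 0, 0.04], 0.03],
  [[-0.017, -0.037, 0], [0, 0, 0.04], 0.03],
  [[-0.017, -0.037, 0], [0, 0, 0.04], 0.03],
])

```text
clock: 20.3
tcp_pos: [0.516, 0.0872, 0.1175]
tcp_rot: [-180.0, -0.1, -9.1]
ft_force: [0.5, -1.0, -0.4]
opening: 0.494
grip_force: 15.0
```

apply_moves([
  [[-0.017, -0.037, 0], [0, 0, 0.04], 0.03],
  [[-0.0175, -0.037, 0], [0, 0, 0.018], 0.03],
  [[0, 0, -0.04], [0, 0, 0], 0.03],
  [[0, 0, 0], [0, 0, 0], 0.03],
  [[0, 0, 0], [0, 0, 0], 0.03],
])

```text
clock: 20.8
tcp_pos: [0.4811, 0.0143, 0.0766]
tcp_rot: [-180.0, 0.1, -6.0]
ft_force: [0.4, 0.5, 0.8]
opening: 0.491
grip_force: 15.0
```

```bash
python3 look.py w13
```

```text
[0.4828 0.0146 0.078 ] [-1.8e+02 -1.0e-01 -5.9e+00] 20.95 [ 0.2  0.5 -0.3] 0.4945609803011068 14.998749643564224
[385. 464.] [314.5 -17.7 359.7  36.1  84.1]
[323. 234.] [496.2  12.6  69.   39.8  84.1]
[ 21. 211.] [526.3 189.8 159.9  38.5 -20. ]
[613. 143.] [ 532.1 -148.6  150.4   53.2    7.9]
```

View pics/w13.png

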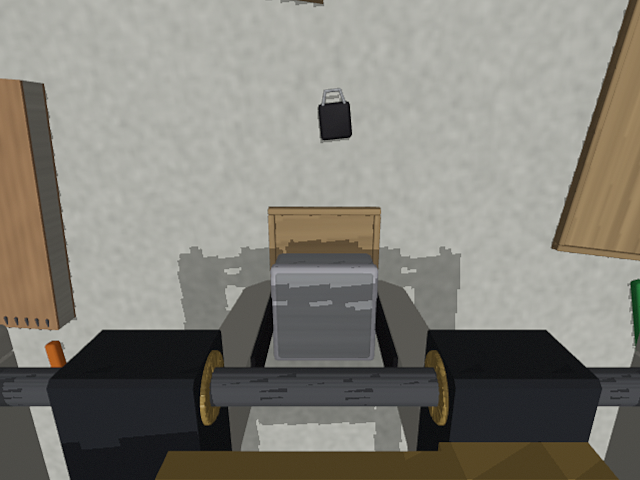

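The wrist view shows the square tin at (323,312) held level, in line with the square tray at (324,235) under it.

apply_moves([
  [[-0.001, 0, -0.025], [0, 0, 0], 0.03],
  [[0, 0, -0.018], [0, 0, 0], 0.03],
  [[0, 0, -0.008], [0, 0, 0], 0.03],
  [[0, 0, -0.003], [0, 0, 0], 0.03],
  [[0, 0, -0.001], [0, 0, 0], 0.03],
])

```text
clock: 21.5
tcp_pos: [0.4813, 0.0145, 0.0227]
tcp_rot: [-180.0, 0.0, -5.9]
ft_force: [-9.1, 0.4, 13.4]
opening: 0.493
grip_force: 15.0
```

```bash
python3 look.py w14|head -1
```

```text
[0.4818 0.0144 0.0229] [-1.8e+02 -1.0e-01 -5.9e+00] 21.65 [-0.4  0.  -0.3] 0.4945258250520483 14.99964103102684
```

apply_moves([
  [[0, 0, -0.001], [0, 0, 0], 0.03],
  [[0, 0, 0], [0, 0, 0], 0.085],
  [[0, 0, 0], [0, 0, 0], 0.085],
  [[0, 0, 0], [0, 0, 0], 0.085],
  [[0, 0, 0.01], [0, 0, 0], 0.085],
], newtons=25)

```text
clock: 22.2
tcp_pos: [0.4798, 0.0142, 0.0298]
tcp_rot: [180.0, 0.1, -6.0]
ft_force: [-1.4, -0.5, 0.7]
opening: 0.788
grip_force: 0.0
```

apply_moves([
  [[0, 0, 0.045], [0, 0, 0], 0.085],
  [[0, 0, 0.045], [0, 0, 0], 0.085],
  [[0.011, 0.0385, 0], [0, 0, -0.02], 0.085],
  [[0.011, 0.0385, 0], [0, 0, -0.02], 0.085],
  [[0.011, 0.0385, 0], [0, 0, -0.02], 0.085],
])

```text
clock: 22.7
tcp_pos: [0.5146, 0.1307, 0.122]
tcp_rot: [-180.0, -0.1, -9.5]
ft_force: [0.4, -0.5, -0.0]
opening: 0.911
grip_force: 0.0
```

apply_moves([
  [[0.011, 0.0385, 0], [0, 0, -0.011], 0.085],
  [[0.01, 0.0385, 0], [0, 0, 0], 0.085],
  [[0, 0, 0], [0, 0, 0], 0.085],
  [[0, 0, 0], [0, 0, 0], 0.085],
])

```text
clock: 23.1
tcp_pos: [0.5347, 0.2072, 0.1207]
tcp_rot: [180.0, 0.0, -9.9]
ft_force: [-0.3, -0.7, 0.8]
opening: 0.914
grip_force: 0.0
```

```bash
python3 look.py w15
python3 - <<'E'
from h import *
c=pickle.load(open("w15t.pkl","rb"));print(proj(c,[.5357,.2075,.018]))
c=pickle.load(open("w15.pkl","rb"))
hsv=cv2.cvtColor(c["image"],cv2.COLOR_RGB2HSV)
m=((hsv[...,0]>6)&(hsv[...,0]<24)&(hsv[...,1]>75)).astype(np.uint8)*255
for k in cv2.findContours(cv2.morphologyEx(m,cv2.MORPH_CLOSE,np.ones((5,5))),0,1)[0]:
    if cv2.contourArea(k)>3000: print(np.round(rect(c,k,.018),1))
E
```

```text
[0.5347 0.2059 0.1206] [180.    0.  -10.1] 23.25 [ 0.2  0.  -0.2] 0.9134834775295452 0.0
[447. 460.] [324.1 120.4 345.   82.1  79.9]
[531. 387.] [372.8  56.7  81.8  29.7   6.1]
[117. 387.] [433.3 399.4  81.4  29.7 -26.1]
[140. 312.] [499.7 360.4  64.2  23.6  88. ]
[574. 261.] [482.2  16.9  72.4  70.4  83.9]
[320. 232.] [531.8 208.3 155.   66.3 -10. ]
[580.  28.] [645.7  21.2  48.2  30.4  76.9]
[[222.10480602 201.29018394]]
[336.2 123.3 330.7  78.7  79.9]
[535.3 207.6 148.6  63.5 -10. ]
```

View pics/w15.png

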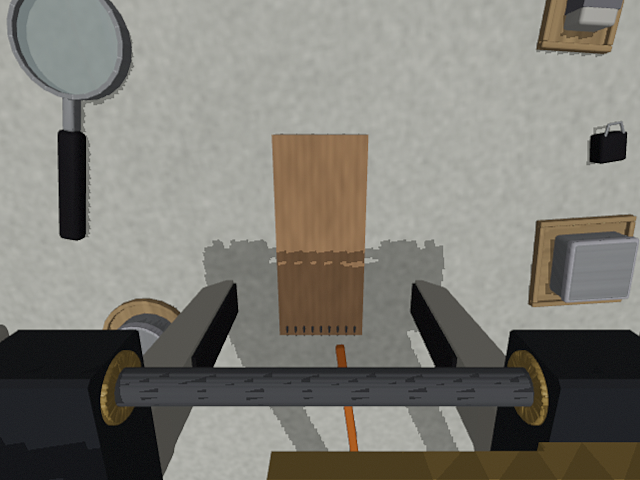

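The wrist view shows the notepad free at (320,235), square to the fingers, with the square tin in its tray at (595,267). That was my 14th picture, so from here I check by numbers.

apply_moves([
  [[0.0005, 0.001, -0.04], [0, 0, 0], 0.085],
  [[0, 0, -0.035], [0, 0, 0], 0.085],
  [[0, 0, -0.016], [0, 0, 0], 0.085],
  [[0, 0, -0.009], [0, 0, 0], 0.085],
  [[0, 0, 0], [0, 0, 0], 0.05],
], newtons=25)

```text
clock: 23.8
tcp_pos: [0.5351, 0.2071, 0.0201]
tcp_rot: [180.0, 0.1, -10.1]
ft_force: [0.0, -0.7, 0.5]
opening: 0.865
grip_force: 0.0
```

apply_moves([
  [[0, 0, 0], [0, 0, 0], 0.05],
  [[0, 0, 0], [0, 0, 0], 0.05],
  [[0, 0, 0], [0, 0, 0], 0.05],
  [[0, 0, 0], [0, 0, 0], 0.05],
  [[0, 0, 0], [0, 0, 0], 0.05],
])

```text
clock: 24.3
tcp_pos: [0.537, 0.208, 0.0226]
tcp_rot: [-179.9, -0.2, -10.0]
ft_force: [-0.5, -1.1, 7.6]
opening: 0.684
grip_force: 25.0
```

```bash
python3 look.py w16|head -1
```

```text
[0.537  0.208  0.0226] [-179.9   -0.2  -10. ] 24.45 [-0.1 -0.6  6.5] 0.6823673554138818 25.00226140022278
```

apply_moves([
  [[0, 0, 0.01], [0, 0, 0], 0.05],
  [[0, 0, 0.03], [0, 0, 0], 0.05],
  [[0, 0, 0.04], [0, 0, 0], 0.05],
  [[0.0015, -0.03, 0], [0, 0, -0.007], 0.05],
  [[0.0015, -0.045, 0], [0, 0, -0.007], 0.05],
])

```text
clock: 25.0
tcp_pos: [0.54, 0.134, 0.1037]
tcp_rot: [-179.9, -0.3, -10.7]
ft_force: [0.5, -0.5, -2.1]
opening: 0.682
grip_force: 25.0
```

apply_moves([
  [[0.0015, -0.045, 0], [0, 0, -0.007], 0.05],
  [[0.0015, -0.045, 0], [0, 0, -0.007], 0.05],
  [[0.0015, -0.045, 0], [0, 0, -0.007], 0.05],
  [[0.0015, -0.045, 0], [0, 0, -0.007], 0.05],
  [[0.0015, -0.045, 0], [0, 0, -0.007], 0.05],
])

```text
clock: 25.5
tcp_pos: [0.5459, -0.0941, 0.1016]
tcp_rot: [-180.0, -0.0, -12.9]
ft_force: [1.3, -0.3, -1.3]
opening: 0.685
grip_force: 25.0
```

apply_moves([
  [[0.0015, -0.045, 0], [0, 0, -0.007], 0.05],
  [[0.0015, -0.045, 0], [0, 0, 0], 0.05],
  [[0, -0.014, 0], [0, 0, 0], 0.05],
  [[0, 0, 0], [0, 0, 0], 0.05],
  [[0, 0, 0], [0, 0, 0], 0.05],
])

```text
clock: 26.0
tcp_pos: [0.5489, -0.1956, 0.1008]
tcp_rot: [-180.0, 0.0, -13.3]
ft_force: [-0.3, 0.1, 0.0]
opening: 0.682
grip_force: 25.0
```

```bash
python3 look.py w17
python3 - <<'E'
from h import *
for n,h0 in(("w17",0),("w17t",0)):
    c=pickle.load(open(n+".pkl","rb"));hsv=cv2.cvtColor(c["image"],cv2.COLOR_RGB2HSV)
    m=((hsv[...,0]>4)&(hsv[...,0]<13)&(hsv[...,1]>75)).astype(np.uint8)*255
    for k in cv2.findContours(cv2.morphologyEx(m,cv2.MORPH_CLOSE,np.ones((9,9))),0,1)[0]:
        if cv2.contourArea(k)>700: print(n,k.reshape(-1,2).mean(0).round(),np.round(rect(c,k,.098),1))
E
```

```text
[ 0.549  -0.1948  0.1007] [-180.     0.   -13.1] 26.15 [-0.1 -0.  -0.4] 0.6838063021953955 24.999606907367706
[426. 464.] [ 345.  -234.6  370.9   39.8   76.9]
[324. 422.] [ 402.3 -161.2   99.6   32.9   76.3]
[481. 387.] [ 407.1 -287.3   73.2   21.8   -1.1]
[167. 387.] [462.2 -50.4  73.3  21.8 -25. ]
[605. 301.] [ 458.5 -384.4   64.5   56.3   -7. ]
[324. 238.] [ 543.8 -194.2  184.2  100.6  -13.1]
```

apply_moves([
  [[0, -0.0015, -0.035], [0, 0, 0], 0.05],
  [[0, 0, -0.025], [0, 0, 0], 0.05],
  [[0, 0, -0.01], [0, 0, 0], 0.05],
  [[0, 0, -0.005], [0, 0, 0], 0.05],
  [[0, 0, 0], [0, 0, 0], 0.05],
])

```text
clock: 26.7
tcp_pos: [0.5492, -0.1972, 0.0263]
tcp_rot: [-180.0, 0.0, -13.2]
ft_force: [0.5, 0.3, -1.3]
opening: 0.685
grip_force: 25.0
```

```bash
python3 look.py w18|head -1
```

```text
[ 0.5499 -0.1978  0.0268] [ 1.80e+02 -1.00e-01 -1.32e+01] 26.85 [ 0.2 -0.4 -0.8] 0.684482882700953 24.99943971633911
```

apply_moves([
  [[0, 0, -0.001], [0, 0, 0], 0.05],
  [[0, 0, -0.001], [0, 0, 0], 0.05],
  [[0, 0, 0], [0, 0, 0], 0.05],
])

```text
clock: 27.2
tcp_pos: [0.5497, -0.1981, 0.0254]
tcp_rot: [180.0, -0.1, -13.3]
ft_force: [-4.9, 1.9, 11.0]
opening: 0.685
grip_force: 25.0
```

apply_moves([
  [[0, 0, -0.001], [0, 0, 0], 0.05],
  [[0, 0, 0], [0, 0, 0], 0.05],
])

```text
clock: 27.4
tcp_pos: [0.5497, -0.1981, 0.0254]
tcp_rot: [180.0, -0.1, -13.3]
ft_force: [-9.2, 3.7, 20.5]
opening: 0.687
grip_force: 25.0
```

apply_moves([
  [[0, 0, 0.001], [0, 0, 0], 0.05],
  [[0, 0, 0], [0, 0, 0], 0.085],
  [[0, 0, 0], [0, 0, 0], 0.085],
  [[0, 0, 0.01], [0, 0, 0], 0.085],
  [[0, 0, 0.04], [0, 0, 0], 0.085],
])

```text
clock: 27.9
tcp_pos: [0.5453, -0.1962, 0.0695]
tcp_rot: [-179.9, 0.5, -13.3]
ft_force: [0.6, 0.4, -0.6]
opening: 0.906
grip_force: 0.0
```

apply_moves([
  [[0, 0, 0.05], [0, 0, 0], 0.085],
  [[0, 0, 0.05], [0, 0, 0], 0.085],
  [[-0.03, 0, 0.04], [0, 0, 0], 0.085],
  [[-0.04, 0, 0], [0, 0, 0], 0.085],
  [[-0.04, 0.01, 0], [0, 0, 0], 0.085],
])

```text
clock: 28.4
tcp_pos: [0.4389, -0.1889, 0.2163]
tcp_rot: [179.9, -0.2, -13.3]
ft_force: [-0.8, 0.5, 1.0]
opening: 0.917
grip_force: 0.0
```

apply_moves([
  [[-0.03, 0.01, 0], [0, 0, 0], 0.085],
  [[0, 0, 0], [0, 0, 0], 0.085],
  [[0, 0, 0], [0, 0, 0], 0.085],
])

```text
clock: 28.7
tcp_pos: [0.4091, -0.178, 0.2145]
tcp_rot: [180.0, -0.1, -13.3]
ft_force: [0.0, 1.3, 0.3]
opening: 0.917
grip_force: 0.0
```

```bash
python3 look.py w19
python3 - <<'E'
from h import *
from cell import camera
T=dict(long=((.549,-.1967),(.15,.064),-13.1,.021,(.168,.082)),round=((.474,.361),(.05,.05),0,.027,(.066,.066)),sq=((.4815,.0145),(.047,.047),-6,.027,(.062,.062)),stub=((.4586,-.3846),(.036,.026),-7,.025,(.052,.042)),slim=((.6687,.0135),(.052,.022),-13.2,.021,(.068,.038)))
c=pickle.load(open("w19t.pkl","rb"));w=pickle.load(open("w19.pkl","rb"));s=camera("side")
for n,(p,sz,a,z,i) in T.items():
    for nm,cam in(("t",c),("s",s),("w",w)):
        u=proj(cam,[*p,z])[0]
        if not(30<u[0]<610 and 20<u[1]<(300 if nm=="w" else 460)): continue
        hsv=cv2.cvtColor(cam["image"],cv2.COLOR_RGB2HSV).astype(int)
        cr=cv2.boxPoints(((0,0),(i[0]+.02,i[1]+.02),a));pt=proj(cam,[[p[0]+x,p[1]+y,z] for x,y in cr])
        reg=cv2.fillConvexPoly(np.zeros((480,640),np.uint8),cv2.convexHull(pt.astype(np.int32)),1)
        H,S=hsv[...,0],hsv[...,1]
        m={"long":(H<13)&(S>60),"round":S<60,"sq":S<60,"slim":S<45}.get(n,H<0)
        m=(m&(reg>0)).astype(np.uint8)
        if n in("round","sq","slim"): # drop desk ring outside tray by keeping the blob nearest the centre
            m=cv2.morphologyEx(m,cv2.MORPH_OPEN,np.ones((3,3)))
        k=[k for k in cv2.findContours(m,0,1)[0] if cv2.contourArea(k)>60]
        if k:
            k=min(k,key=lambda q:np.hypot(*(q.reshape(-1,2).mean(0)-u)));print(n,nm,u.round(),np.round(rect(cam,k,z),1))
tiles=[]
E
```

```text
[ 0.4098 -0.1782  0.2143] [180.   -0.  -13.2] 28.85 [-0.3  0.3 -0.1] 0.9130944780638371 0.0
[457. 464.] [  66.3 -264.1  467.4   58.2   76.7]
[530. 387.] [ 152.3 -360.5  110.7   40.2    2.9]
[117. 387.] [259.9  97.6 109.9  40.  -29.1]
[120. 183.] [479.9  11.7  71.6  69.   83.9]
[531. 109.] [ 457.7 -383.7   59.1   51.6   -7.1]
[308.  77.] [ 526.6 -192.   130.2   88.8  -13. ]
round t [153. 230.] [473.4 359.2  55.7  49.2  88.7]
round s [264. 341.] [475.5 360.   89.9  88.9 -89.5]
sq t [308. 223.] [482.1  13.6  50.7  48.4  -6. ]
sq s [309. 247.] [484.2  13.3  86.7  85.   83.4]
sq w [100. 188.] [481.8  15.2  82.8  82.6  -6. ]
slim t [307. 141.] [666.   12.7  57.9  24.1 -12.4]
slim s [240. 237.] [670.7  10.9  90.5  62.7 -12.1]
```

Run:
```python
from h import *
from cell import camera
T=dict(long=((.549,-.1967),.021,(.168,.082),-13.1),stub=((.4586,-.3846),.025,(.052,.042),-7))
w8=pickle.load(open("w8.pkl","rb"));h8=cv2.cvtColor(w8["image"],cv2.COLOR_RGB2HSV)
print("notepad",np.median(h8[90:200,276:284].reshape(-1,3),0),"tray",np.median(h8[200:250,570:620].reshape(-1,3),0))
w5=pickle.load(open("w5.pkl","rb"));h5=cv2.cvtColor(w5["image"],cv2.COLOR_RGB2HSV)
print("sharp",np.median(h5[290:340,340:348].reshape(-1,3),0),"stubtray",np.median(h5[195:240,460:490].reshape(-1,3),0))
cams=dict(w=pickle.load(open("w19.pkl","rb")),t=pickle.load(open("w19t.pkl","rb")),s=camera("side"))
for n,(p,z,i,a) in T.items():
  for nm,c in cams.items():
    h=cv2.cvtColor(c["image"],cv2.COLOR_RGB2HSV)
    R=cv2.getRotationMatrix2D((0,0),-a,1)[:,:2]
    for row in (-.45,0,.45):
        q=[np.r_[np.array(p)+R@[row*i[0],y*i[1]],z] for y in np.linspace(-.55,.55,9)]
        print(n,nm,row,[tuple(h[int(round(v)),int(round(u))].tolist()) if 0<=u<640 and 0<=v<480 else None for u,v in proj(c,q)])
```

```text
notepad [ 15. 111. 144.] tray [ 18. 100. 143.]
sharp [ 18. 104. 108.] stubtray [ 18.  99. 149.]
long w -0.45 [(42, 7, 172), (16, 107, 140), (15, 112, 143), (15, 113, 142), (15, 116, 149), (15, 111, 147), (15, 115, 149), (18, 101, 141), (30, 9, 167)]
long w 0 [(40, 9, 167), (17, 102, 143), (15, 111, 143), (15, 113, 135), (15, 112, 144), (15, 113, 145), (15, 112, 144), (18, 99, 147), (35, 9, 164)]
long w 0.45 [None, None, None, None, None, None, None, None, None]
long t -0.45 [(25, 48, 59), (30, 50, 41), (30, 3, 79), (17, 34, 52), (0, 6, 46), (105, 10, 50), (60, 10, 53), (0, 0, 51), (60, 5, 52)]
long t 0 [(34, 14, 144), (16, 106, 116), (14, 115, 120), (14, 113, 117), (14, 110, 121), (15, 106, 118), (14, 106, 120), (19, 87, 109), (17, 81, 113)]
long t 0.45 [(40, 16, 142), (17, 90, 113), (16, 87, 117), (17, 85, 120), (17, 79, 120), (17, 75, 122), (16, 78, 128), (18, 71, 126), (20, 53, 106)]
long s -0.45 [(30, 17, 199), (26, 21, 192), (14, 105, 131), (14, 104, 118), (14, 103, 121), (14, 90, 110), (14, 92, 97), (16, 69, 107), (26, 27, 131)]
long s 0 [(35, 16, 197), (18, 48, 187), (14, 128,
[... 891 characters left out ...]
4), (23, 35, 115), (21, 37, 116), (23, 37, 116), (23, 37, 116), (24, 35, 116), (23, 35, 116), (23, 35, 115)]
stub t 0.45 [(24, 32, 110), (23, 37, 110), (24, 35, 110), (24, 37, 111), (24, 36, 112), (23, 36, 112), (21, 39, 112), (23, 38, 114), (23, 36, 114)]
stub s -0.45 [(30, 18, 196), (34, 19, 199), (35, 17, 198), (30, 19, 190), (30, 20, 195), (22, 38, 154), (19, 105, 90), (18, 84, 73), (18, 96, 90)]
stub s 0 [(33, 15, 201), (28, 21, 196), (17, 87, 172), (17, 101, 166), (18, 71, 147), (17, 13, 137), (17, 113, 153), (17, 116, 121), (17, 116, 121)]
stub s 0.45 [(34, 19, 200), (32, 17, 199), (30, 16, 201), (32, 17, 199), (30, 15, 199), (30, 18, 198), (32, 16, 201), (35, 17, 199), (32, 17, 199)]
```

apply_moves([
  [[0.035, -0.01, 0.03], [0, 0, 0], 0.085],
  [[0.035, -0.01, 0.03], [0, 0, 0], 0.085],
  [[0, 0, 0], [0, 0, 0], 0.085],
  [[0, 0, 0], [0, 0, 0], 0.085],
])

```text
clock: 29.4
tcp_pos: [0.4798, -0.198, 0.2735]
tcp_rot: [-180.0, 0.0, -13.2]
ft_force: [-1.0, -0.4, 0.4]
opening: 0.912
grip_force: 0.0
```

```bash
python3 look.py w20
python3 - <<'E'
from h import *
c=pickle.load(open("w20.pkl","rb"));h=cv2.cvtColor(c["image"],cv2.COLOR_RGB2HSV)
m=((h[...,0]>=13)&(h[...,0]<=16)&(h[...,1]>100)&(h[...,2]>115)).astype(np.uint8)*255
m[320:]=0
m=cv2.morphologyEx(cv2.morphologyEx(m,2,np.ones((5,5))),3,np.ones((9,9)))
for k in cv2.findContours(m,0,1)[0]:
    if cv2.contourArea(k)>1500: print("pad",np.round(rect(c,k,.021),1))
# sharpener blade: low saturation blob inside stubby tray
q=proj(c,[.4586,-.3846,.025])[0];x,y=q.astype(int);print(q)
m=((h[y-25:y+25,x-20:x+20,1]<75)).astype(np.uint8)
for k in cv2.findContours(m,0,1)[0]:
    if cv2.contourArea(k)>30: print("blade",np.round(rect(c,k+[[x-20,y-25]],.025),1))
E
```

```text
[ 0.4783 -0.1975  0.2724] [-1.80e+02  1.00e-01 -1.32e+01] 29.55 [ 0.  -0.1 -0.4] 0.9190369686355639 0.0
[457. 464.] [  63.9 -293.8  544.5   68.    76.8]
[531. 387.] [ 164.7 -406.1  129.2   46.7    3. ]
[117. 387.] [289.6 127.5 128.9  46.9 -29.4]
[153. 235.] [480.7  11.8  71.2  69.3  83.9]
[491. 177.] [ 458.4 -384.5   59.6   50.5   -6.9]
[308. 129.] [ 548.1 -197.1  174.4   88.8  -12.9]
[83. 65.] [667.8  10.7  74.3  48.2 -13.3]
pad [ 551.3 -199.1  141.    64.   -13.2]
[498.06812797 179.91958422]
blade [ 460.1 -382.1   27.1   11.7   -5.7]
blade [ 456.5 -398.2   52.2   20.7  -13.2]
```

```bash
python3 -c "
from cell import *
print(close_job())"
```

```text
the job is handed in; nothing more can be done
None
```

All five things are in their own trays and the job was handed in at about 29.6 s; the final camera measurements placed the notepad, both tins and the eraser inside their rims, and the sharpener by its blade. I had used up my picture views by then, so "flat" rests on the level grasps and gentle set-downs.

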